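# Transfer a row of sample vials to the loading tray in reverse order

## Robot

A 6-joint arm with a two-finger parallel gripper is mounted at the origin on a cart in front of the work surface, level with it; the furniture and walls round the work are solid. World frame = base frame: x ahead of the robot, y to its left, z up, the work surface at z = 0. Lengths are in m, angles in rad, forces in N, time in s.
With the tool pointing down it reaches from about 0.35 to 0.85 m from the base axis. Payload 8.1 kg.
Tool frame: the origin (TCP) lies midway between the tips of the shut fingers; the grasp point (between the pads) lies 19 mm behind it; z points along the fingers, y is the line along which they close (so a half turn about z gives the same grasp; the last joint's range is limited). The gripper opens to 93 mm and grips with 3 to 60 N. Pads are 15 mm wide; open, the fingers measure 128 mm over their backs; the gripper's body (75 mm by 188 mm) begins 65 mm behind the grasp point.
Start: joints at [-1.189, 0.13, 1.488, -0, 1.523, -0.085], TCP at [0.27, -0.536, 0.219] pointing down, gripper open.
Joint ranges: [-2.96, 2.96], [-0.89, 2.26], [0.02, 2.5], [-1.34, 4.48], [0, 2.73], [-2.66, 2.66]. Speed limits (rad/s): [2.39, 2.39, 2.79, 3.14, 3.14, 3.14].

## Interface

Orientations are given as [roll, pitch, yaw] about the fixed x, y, z axes, in that order (R = Rz(yaw) Ry(pitch) Rx(roll)).
In Python, from workcell import robot gives the robot as it stands. The module is installed in compiled form; this text tells all that it offers. Calls block until the motion is done:
- robot.move_ptp(position, orientation): joint-space move of the TCP to a pose.
- robot.move_linear(position, rot=None, speed=0.15, threshold=None): straight line of the TCP; rot=None keeps the orientation; speed is the mean speed in m/s. With threshold (N) it stops when the force on the tool has changed by that much, and returns True; else False.
- robot.set_joints(angles): joint-space move.
- robot.let_go() and robot.gripper_close(squeeze=None): open the fingers fully, or close them until they stop; squeeze is the grip in N (None keeps the last).
- robot.hold(seconds).
- robot.inverse_kinematics(position, orientation): joint angles nearest the present ones, or None.
- robot.read_camera(name): name is "scene" or "top"; returns a dict with "frame" (420x560x3 uint8, blue, green, red), "z_map" (420x560 float32, m along the optical axis (not along the pixel's ray), 0 where there is no reading), "vertical_fov" (degrees; the focal length in pixels is half the picture's height over the tangent of half this angle, whatever the lens; pixels are square), "cx", "cy" (the principal point, pixels), "R" (3x3) and "t" (3): a world point X has camera coordinates R X + t. Camera axes: x right, y down, z forward; pixel columns grow to the right and rows downward; lengths in m; the calibration is good to about 2 mm. A picture is of the moment at which its call begins.
A pose or a line that the arm cannot do raises robot.PlanningError and nothing moves.
- robot.finish_job(): hands the job in; it is judged then, once.
Trained networks look in the newest picture that a camera, given by its name, has taken for a name from the list of things; names that differ only in an ending like _2 or _b are one class to them, and where a whole thing is asked for, a point or a joint stands for the part that bears it (a point fixed in the world has none). Each returns a list of dicts, best first, with "conf" (0 to 1); they miss things now and then, are a little off and sometimes report something else, mostly with a low value. They report only what shows in the picture. A call takes as long as a camera call. They do not tell look-alikes from the thing itself.
- robot.look_for(camera, target): "centre" ([column, row] in pixels, amid what is visible of it).
- robot.regions_of(camera, target): "region" (420x560 bool, what is visible of it) and "centre" ([column, row] in pixels, amid what is visible of it).
- robot.mark_of(camera, target): "centre" ([column, row] in pixels: a listed point, or the origin of a listed thing).
Readings, each from a call of its own:
- robot.current_time_s(): time.
- robot.current_q(): joint angles.
- robot.current_joint_vel(): joint speeds.
- robot.current_tau(): joint torques, N m.
- robot.current_position(): TCP position.
- robot.current_ee_rot(): TCP orientation.
- robot.current_wrist_force(): force on the tool from outside, world axes, zero at the start.
- robot.current_ft_torque(): the same for the moment, N m.
- robot.current_opening(): opening from 0.0 (shut) to 1.0 (fully open).
- robot.current_grasp_force(): force on a finger pad.
Only numpy, scipy, OpenCV 4.12 (cv2) and the standard library are available. Lean on these libraries where they do the work, as an engineer would, in place of code of your own. Each camera call takes 0.05 s, during which the arm holds its last target. There are 200 camera calls.

## Task

Move the four vials and jars from the storage row of grey seat blocks to the white loading tray, one on each ring-marked place, in reverse order: the one that stands nearest the robot in the storage row goes to the farthest place of the tray, the next one to the next-farthest, and so on until the farthest one stands nearest. Keep each one upright, stand it centred within its ring and let go.

Things in the scene. Friction and masses are not known exactly. Their poses are not given: they have to be found in the camera images.
- seat_rail: fixed aluminium rail of the storage row, 236 x 64 x 5 mm; origin: centre of its underside. x runs along the row, away from the robot (turned up to 0.35 rad either way). Seat blocks at x = -84, -28, +28 and +84 mm (nearest to farthest). Overhead hazard: a cord weight hangs down to 540 mm above the worktop at about x = 0.41, y = -0.47 m; keep the wrist clear
- seat_small_vial: fixed grey seat block on the rail, 54 x 54 x 12 mm, with a round recess 6 mm deep in its top, about 5 mm wider than the small vial that stands in it at the start; origin at the centre of its underside (5 mm above the worktop), the recess floor 6 mm above that; axes parallel to the rail's
- seat_dropper_vial: fixed grey seat block on the rail, 54 x 54 x 12 mm, with a round recess 6 mm deep in its top, about 5 mm wider than the dropper vial that stands in it at the start; origin at the centre of its underside (5 mm above the worktop), the recess floor 6 mm above that; axes parallel to the rail's
- seat_squat_jar: fixed grey seat block on the rail, 54 x 54 x 12 mm, with a round recess 6 mm deep in its top, about 5 mm wider than the squat jar that stands in it at the start; origin at the centre of its underside (5 mm above the worktop), the recess floor 6 mm above that; axes parallel to the rail's
- seat_big_vial: fixed grey seat block on the rail, 54 x 54 x 12 mm, with a round recess 6 mm deep in its top, about 5 mm wider than the big vial that stands in it at the start; origin at the centre of its underside (5 mm above the worktop), the recess floor 6 mm above that; axes parallel to the rail's
- small_vial: smallest glass vial, 23 mm across and 42 mm tall, white screw cap, 18 g, closed and rigid; stands upright in its seat block at the start; origin at the centre of its underside, z up; mass varies by a fifth or so; can be gripped round the body from above, fingers closing across the row
- dropper_vial: slim vial, 27 mm across and 61 mm tall, bright green screw cap, 35 g, closed and rigid; stands upright in its seat block at the start; origin at the centre of its underside, z up; mass varies by a fifth or so; can be gripped round the body from above, fingers closing across the row
- squat_jar: black jar, 41 mm across and 67 mm tall, white screw cap, 85 g, closed and rigid; stands upright in its seat block at the start; origin at the centre of its underside, z up; mass varies by a fifth or so; can be gripped round the body from above, fingers closing across the row
- big_vial: largest vial, 45 mm across and 82 mm tall, orange screw cap about 32 mm across, 85 g, closed and rigid; stands upright in its seat block at the start; origin at the centre of its underside, z up; mass varies by a fifth or so; can be gripped round the body from above, fingers closing across the row
- loading_tray: fixed white flat tray, 244 x 64 mm, top face 8 mm above the worktop, end lips 13 mm high; origin at the centre of its underside on the worktop. Its x axis runs along its row of places and points away from the robot (turned up to 0.35 rad either way). Four places marked by thin black rings 50 mm across, flush with the top face, centred at x = -84, -28, +28 and +84 mm (nearest to farthest), y = 0
There are look-alikes about, which are no part of the job. Leave any blue look-alike of the dropper_vial alone.

How it is judged:
At the end, for the whole second after the job is handed in: All four containers stand upright (within 0.1 rad), released and at rest on the loading tray, each within 12 mm along and across the tray of the centre of the place that mirrors its place in the storage row (nearest to farthest, second to third, third to second, farthest to nearest) (((x of seat_small_vial in the frame of seat_rail between -0.104 and -0.064 m and x of small_vial in the frame of loading_tray between 0.072 and 0.096 m) or (x of seat_small_vial in the frame of seat_rail between -0.048 and -0.008 m and x of small_vial in the frame of loading_tray between 0.016 and 0.04 m) or (x of seat_small_vial in the frame of seat_rail between 0.008 and 0.048 m and x of small_vial in the frame of loading_tray between -0.04 and -0.016 m) or (x of seat_small_vial in the frame of seat_rail between 0.064 and 0.104 m and x of small_vial in the frame of loading_tray between -0.096 and -0.072 m)) and y of small_vial in the frame of loading_tray between -0.012 and 0.012 m and z of small_vial in the frame of loading_tray between 0.004 and 0.014 m and angle between each of small_vial, dropper_vial, squat_jar, big_vial's own z axis and vertical below 0.1 rad and linear speed of each of small_vial, dropper_vial, squat_jar, big_vial below 0.01 m/s and ((x of seat_dropper_vial in the frame of seat_rail between -0.104 and -0.064 m and x of dropper_vial in the frame of loading_tray between 0.072 and 0.096 m) or (x of seat_dropper_vial in the frame of seat_rail between -0.048 and -0.008 m and x of dropper_vial in the frame of loading_tray between 0.016 and 0.04 m) or (x of seat_dropper_vial in the frame of seat_rail between 0.008 and 0.048 m and x of dropper_vial in the frame of loading_tray between -0.04 and -0.016 m) or (x of seat_dropper_vial in the frame of seat_rail between 0.064 and 0.104 m and x of dropper_vial in the frame of loading_tray between -0.096 and -0.072 m)) and y of dropper_vial in the frame of loading_tray between -0.012 and 0.012 m and z of dropper_vial in the frame of loading_tray between 0.004 and 0.014 m and ((x of seat_squat_jar in the frame of seat_rail between -0.104 and -0.064 m and x of squat_jar in the frame of loading_tray between 0.072 and 0.096 m) or (x of seat_squat_jar in the frame of seat_rail between -0.048 and -0.008 m and x of squat_jar in the frame of loading_tray between 0.016 and 0.04 m) or (x of seat_squat_jar in the frame of seat_rail between 0.008 and 0.048 m and x of squat_jar in the frame of loading_tray between -0.04 and -0.016 m) or (x of seat_squat_jar in the frame of seat_rail between 0.064 and 0.104 m and x of squat_jar in the frame of loading_tray between -0.096 and -0.072 m)) and y of squat_jar in the frame of loading_tray between -0.012 and 0.012 m and z of squat_jar in the frame of loading_tray between 0.004 and 0.014 m and ((x of seat_big_vial in the frame of seat_rail between -0.104 and -0.064 m and x of big_vial in the frame of loading_tray between 0.072 and 0.096 m) or (x of seat_big_vial in the frame of seat_rail between -0.048 and -0.008 m and x of big_vial in the frame of loading_tray between 0.016 and 0.04 m) or (x of seat_big_vial in the frame of seat_rail between 0.008 and 0.048 m and x of big_vial in the frame of loading_tray between -0.04 and -0.016 m) or (x of seat_big_vial in the frame of seat_rail between 0.064 and 0.104 m and x of big_vial in the frame of loading_tray between -0.096 and -0.072 m)) and y of big_vial in the frame of loading_tray between -0.012 and 0.012 m and z of big_vial in the frame of loading_tray between 0.004 and 0.014 m); the robot touches nothing.
It fails at once if the small vial is tipped over (more than 0.6 rad) (angle between small_vial's own z axis and vertical above 0.6 rad).
It fails at once if the dropper vial is tipped over (more than 0.6 rad) (angle between dropper_vial's own z axis and vertical above 0.6 rad).
It fails at once if the squat jar is tipped over (more than 0.6 rad) (angle between squat_jar's own z axis and vertical above 0.6 rad).
It fails at once if the big vial is tipped over (more than 0.6 rad) (angle between big_vial's own z axis and vertical above 0.6 rad).
It also fails if it takes over 120 s, if anything falls off the work surface, if the arm or the gripper's body presses on something with over 40 N, if the wrist force passes 120 N, or if a joint passes its speed limit or range.

## Working session

There is one attempt and no reset: what is moved stays moved. The work goes in short steps, each a Python script; the robot and the scene stay as the last script left them, time stands still between calls to the robot, and variables do not carry over. Pictures are saved under pics/ and viewed, at most 14 in all, crops included, and the job is handed in when it is done.

```bash
mkdir -p pics; cat > h.py <<'E'
import numpy as np, cv2
from workcell import robot
def cam(n):
    c=robot.read_camera(n); c['f']=c['frame'].shape[0]/2/np.tan(np.radians(c['vertical_fov'])/2)
    c['R']=np.array(c['R']);c['t']=np.array(c['t']); return c
def cloud(c):
    z=c['z_map']; v,u=np.mgrid[:z.shape[0],:z.shape[1]]
    P=np.stack([(u-c['cx'])/c['f']*z,(v-c['cy'])/c['f']*z,z],-1)
    W=(P-c['t'])@c['R']; W[z==0]=np.nan; return W
def ray(c,u,v,h):
    d=np.array([(u-c['cx'])/c['f'],(v-c['cy'])/c['f'],1])@c['R']; o=-c['t']@c['R']
    return o+d*(h-o[2])/d[2]
E
python3 - <<'E'
from h import *
for n in ('scene','top'):
    c=cam(n); cv2.imwrite(f'pics/{n}1.png',c['frame']); W=cloud(c)
    print(n,c['f'],-c['t']@c['R'])
    for t in ['seat_rail','loading_tray','small_vial','dropper_vial','squat_jar','big_vial']:
        for r in robot.regions_of(n,t)[:3]:
            P=W[r['region']]; P=P[~np.isnan(P[:,0])]
            print(t,round(r['conf'],2),np.round(r['centre']),len(P),np.round(np.median(P,0),3) if len(P) else '',np.round(np.percentile(P,98,axis=0),3) if len(P) else '')
E
```

```text
scene 537.805633040197 [-0.10505168  0.60434984  0.49621633]
seat_rail 0.94 [253. 267.] 286 [ 0.473 -0.003  0.004] [0.596 0.019 0.006]
loading_tray 0.95 [336. 215.] 1842 [ 0.465 -0.245  0.007] [ 0.594 -0.189  0.012]
small_vial 0.8 [273. 250.] 256 [ 0.441 -0.012  0.038] [ 0.453 -0.006  0.053]
small_vial 0.39 [252. 265.] 403 [ 0.471 -0.006  0.004] [0.642 0.019 0.006]
dropper_vial 0.75 [189. 242.] 285 [0.555 0.072 0.046] [0.601 0.138 0.085]
dropper_vial 0.7 [163. 231.] 281 [0.634 0.07  0.044] [0.697 0.08  0.061]
dropper_vial 0.63 [225. 213.] 308 [ 0.603 -0.053  0.05 ] [ 0.618 -0.047  0.071]
squat_jar 0.84 [255. 232.] 761 [ 0.491 -0.021  0.051] [ 0.513 -0.012  0.078]
squat_jar 0.26 [227. 240.] 114 [ 0.561 -0.022  0.013] [ 0.584 -0.014  0.018]
big_vial 0.62 [236. 218.] 692 [ 0.548 -0.034  0.06 ] [ 0.569 -0.025  0.093]
top 475.3036288661813 [ 0.29622506 -0.06904955  0.8789676 ]
seat_rail 0.93 [243. 234.] 369 [ 0.493 -0.051  0.005] [0.628 0.017 0.017]
loading_tray 0.56 [341. 218.] 4209 [ 0.476 -0.25   0.008] [ 0.592 -0.194  0.012]
small_vial 0.52 [223. 259.] 121 [ 0.444 -0.018  0.052] [ 0.453 -0.009  0.055]
dropper_vial 0.85 [159. 172.] 309 [0.635 0.066 0.044] [0.651 0.081 0.062]
dropper_vial 0.66 [164. 210.] 275 [0.558 0.068 0.047] [0.572 0.087 0.062]
dropper_vial 0.65 [228. 170.] 247 [ 0.602 -0.06   0.057] [ 0.617 -0.048  0.073]
squat_jar 0.56 [228. 228.] 468 [ 0.495 -0.031  0.075] [ 0.515 -0.013  0.08 ]
big_vial 0.62 [225. 196.] 656 [ 0.547 -0.047  0.065] [ 0.57  -0.026  0.095]
```

View pics/scene1.png

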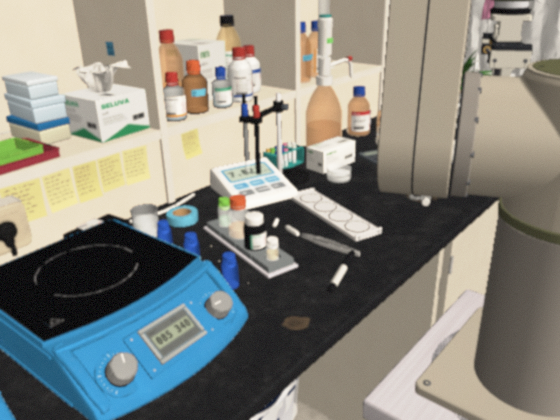

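View pics/top1.png

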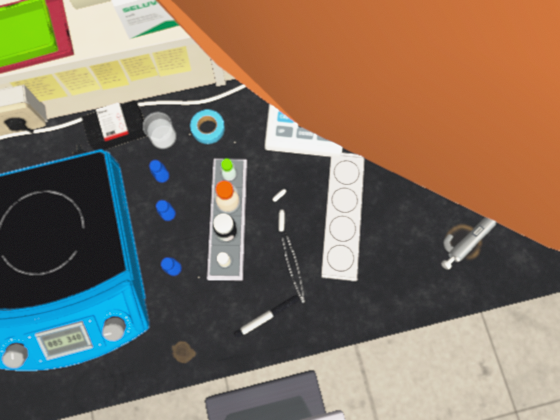

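The scene picture shows, nearest to farthest, small white-capped (272,250), squat black (255,230), orange big (237,215) and green dropper (224,210). Three blue look-alikes stand to the left of the row, at (163,232), (190,243) and (229,270). The tray is at (336,215). Behind its far end are a scale and a clamp stand, so I need to check clearance there.

```bash
cat > m.py <<'E'
from h import *
H={}
def rect(P):
    P=P[~np.isnan(P[:,0])]; (c,s,a)=cv2.minAreaRect((P[:,:2]*1000).astype(np.float32)); return np.round(c,1),np.round(s,1),round(a,2)
for n in ('top','scene'):
    c=cam(n); W=cloud(c)
    r=robot.regions_of(n,'loading_tray')[0]['region']; k=np.ones((3,3),np.uint8)
    P=W[r]; P=P[(abs(P[:,2]-.009)<.006)]; print(n,'tray',rect(P))
    # rings' marks
    q=[(W[...,2]>.001)&(W[...,2]<.025)&(abs(W[...,0]-.52)<.16)&(abs(W[...,1]+.04)<.08)]
    lab=cv2.connectedComponents(q[0].astype(np.uint8))[1]
    for t in ['seat_rail']:
        P=W[q[0]]; P=P[(P[:,2]>.003)]; print(n,'rail',rect(P),len(P))
    for t in ['seat_small_vial','seat_squat_jar','seat_big_vial','seat_dropper_vial']:
        m=robot.mark_of(n,t)[:4]; print(t,[(round(x['conf'],2),np.round(ray(c,*x['centre'],.005)[:2],3)) for x in m])
    for t,top in [('small_vial',.053),('squat_jar',.078),('big_vial',.093),('dropper_vial',.072)]:
        rs=robot.regions_of(n,t)
        for x in rs[:3]:
            P=W[x['region']]; P=P[P[:,2]>top-.006]
            if len(P)>5: print(t,round(x['conf'],2),len(P),np.round((np.nanmax(P,0)+np.nanmin(P,0))/2,4),np.round(np.nanmean(P,0),4))
        m=robot.mark_of(n,t)[:3]; print('   mark',[(round(x['conf'],2),np.round(ray(c,*x['centre'],.011)[:2],3)) for x in m])
    for p in W.reshape(-1,3):
        if .3<p[0]<.86 and -.52<p[1]<.2 and .015<p[2]<.45:
            key=(int(p[0]/.03),int(np.floor(p[1]/.03))); H[key]=max(H.get(key,0),p[2])
print('height map mm, rows x far->near; cols y from +.18 to -.52')
print('      ',*['%4d'%(j*30+15) for j in range(5,-18,-1)])
for i in range(28,9,-1): print('%5d'%(i*30+15),*['%4d'%(1000*H.get((i,j),0)) for j in range(5,-18,-1)])
E
python3 m.py
```

```text
top tray (array([ 483.1, -252.4]), array([ 64.5, 245.2]), 70.03)
top rail (array([520.6, -39.3]), array([319.1, 159.3]), 0.45) 2721
seat_small_vial [(0.9, array([ 0.449, -0.022])), (0.17, array([ 0.506, -0.034]))]
seat_squat_jar [(0.73, array([ 0.506, -0.034]))]
seat_big_vial [(0.66, array([ 0.555, -0.05 ]))]
seat_dropper_vial [(0.69, array([ 0.608, -0.065]))]
small_vial 0.47 107 [ 0.4474 -0.0154  0.0514] [ 0.447  -0.0156  0.0527]
   mark [(0.67, array([ 0.448, -0.017]))]
squat_jar 0.92 286 [ 0.5026 -0.0303  0.0766] [ 0.5023 -0.0305  0.0773]
   mark [(0.8, array([ 0.498, -0.033])), (0.45, array([ 0.546, -0.053]))]
big_vial 0.91 240 [ 0.5561 -0.046   0.0919] [ 0.5562 -0.0464  0.0927]
   mark [(0.91, array([ 0.554, -0.048]))]
dropper_vial 0.57 97 [ 0.6094 -0.0595  0.0715] [ 0.6087 -0.0593  0.0707]
   mark [(0.8, array([0.554, 0.071])), (0.69, array([0.644, 0.067])), (0.64, array([ 0.612, -0.058]))]
scene tray (array([ 482.1, -254. ]), array([ 67.7, 249.4]), 70.15)
scene rail (array([527.1, -39.2]), array([ 65.9, 236.1]), 75.21) 1634
seat_small_vial [(0.74, array([ 0.455, -0.022]))]
sea
[... 2535 characters left out ...]
    0   21   55   22    0    0    0    0    0    0    0    0    0    0    0    0    0    0    0
  435   89   88    0   62    0   21   55   20    0    0    0    0    0    0    0    0    0    0    0    0    0    0    0
  405   86   79    0    0    0    0   18   19    0    0    0    0    0    0    0    0    0    0    0    0    0   25   26
  375   76   58    0    0    0    0    0    0    0    0    0    0   17   17    0    0    0    0    0    0   28   26   25
  345   67   31    0    0    0    0    0   17   16   16   16    0    0    0    0    0    0    0    0   23   26   22    0
  315    0    0    0    0    0    0   15   15    0    0    0    0    0    0    0    0    0    0    0    0    0    0    0
```

```bash
cat >> h.py <<'E'
from math import pi
def pose(c,yaw,d): return np.array([c[0]+d*np.cos(yaw),c[1]+d*np.sin(yaw)])
RC,RY=(.5265,-.0388),-.258
TC,TY=(.4826,-.2532),-.349
E
python3 - <<'E'
from h import *
F=[]
for n in ('top','scene'):
    c=cam(n); W=cloud(c); P=W.reshape(-1,3); f=c['frame'].copy()
    B=P[(P[:,0]>.4)&(P[:,0]<.52)&(P[:,1]>.02)&(P[:,1]<.1)&(P[:,2]>.03)]; print(n,'blue min/max',np.round(np.percentile(B,[2,98],axis=0),3).tolist())
    for lo in (.035,.08,.15):
        S=P[(P[:,0]>.56)&(P[:,0]<.76)&(P[:,1]>-.39)&(P[:,1]<-.12)&(P[:,2]>lo)&(P[:,2]<.45)]; print('stand z>',lo,len(S),np.round(np.percentile(S,[1,99],axis=0),3).tolist() if len(S) else '')
    for d in (-.084,-.028,.028,.084):
        for C,Y,z in ((RC,RY,.017),(TC,TY,.008)):
            a=np.linspace(0,2*pi,40); q=pose(C,Y,d)
            X=np.stack([q[0]+.025*np.cos(a),q[1]+.025*np.sin(a),0*a+z],1)@c['R'].T+c['t']
            cv2.polylines(f,[np.round(8*(X[:,:2]/X[:,2:]*c['f']+[c['cx'],c['cy']])).astype(np.int32)],True,(0,0,255),1,cv2.LINE_AA,3)
    F.append(cv2.resize(f[130:300,190:390],None,fx=2,fy=2,interpolation=cv2.INTER_CUBIC))
cv2.imwrite('pics/ov.png',np.hstack(F))
for C,Y in ((RC,RY),(TC,TY)):
  for d in (-.084,-.028,.028,.084):
    for z in (.02,.2):
      for k in (0,pi,.35):
        q=robot.inverse_kinematics([*pose(C,Y,d),z],[pi,0,Y+k]); print(d,z,round(k,2),None if q is None else np.round(q,2))
E
```

```text
top blue min/max [[0.446, 0.066, 0.034], [0.468, 0.089, 0.063]]
stand z> 0.035 95 [[0.648, -0.206, 0.035], [0.723, -0.162, 0.073]]
stand z> 0.08 0 
stand z> 0.15 0 
scene blue min/max [[0.445, 0.069, 0.031], [0.465, 0.09, 0.061]]
stand z> 0.035 2608 [[0.643, -0.375, 0.035], [0.758, -0.175, 0.236]]
stand z> 0.08 1407 [[0.642, -0.336, 0.082], [0.696, -0.194, 0.238]]
stand z> 0.15 941 [[0.641, -0.337, 0.151], [0.697, -0.193, 0.24]]
-0.084 0.02 0 [-0.15 -0.09  2.1  -0.    1.14  1.67]
-0.084 0.02 3.14 [-0.15 -0.09  2.1   0.    1.14 -1.47]
-0.084 0.02 0.35 [-0.15 -0.09  2.1  -0.    1.14  1.32]
-0.084 0.2 0 [-0.15 -0.29  1.92 -0.    1.51  1.67]
-0.084 0.2 3.14 [-0.15 -0.29  1.92  0.    1.51 -1.47]
-0.084 0.2 0.35 [-0.15 -0.29  1.92 -0.    1.51  1.32]
-0.028 0.02 0 [-0.17  0.06  1.95 -0.    1.14  1.66]
-0.028 0.02 3.14 [-0.17  0.06  1.95  0.    1.14 -1.48]
-0.028 0.02 0.35 [-0.17  0.06  1.95 -0.    1.14  1.31]
-0.028 0.2 0 [-0.17 -0.13  1.78 -0.    1.49  1.66]
-0.028 0.2 3.14 [-0.17 -0.13  1.78  0.    1.49 -1.48]
-0.028 0.2 0.35 [-0.17 -0.13  1.78 -0.    1.49  1.31]
0.028 0.02 0 [-0.18  0.2 
[... 1176 characters left out ...]
.    1.49 -1.81]
-0.028 0.2 0.35 [-0.59 -0.09  1.74 -0.    1.49  0.98]
0.028 0.02 0 [-0.57  0.24  1.74 -0.    1.16  1.35]
0.028 0.02 3.14 [-0.57  0.24  1.74  0.    1.16 -1.79]
0.028 0.02 0.35 [-0.57  0.24  1.74 -0.    1.16  1.  ]
0.028 0.2 0 [-0.57  0.07  1.59 -0.    1.48  1.35]
0.028 0.2 3.14 [-0.57  0.07  1.59  0.    1.48 -1.79]
0.028 0.2 0.35 [-0.57  0.07  1.59 -0.    1.48  1.  ]
0.084 0.02 0 [-0.55  0.38  1.58 -0.    1.19  1.37]
0.084 0.02 3.14 [-0.55  0.38  1.58  0.    1.19 -1.77]
0.084 0.02 0.35 [-0.55  0.38  1.58 -0.    1.19  1.02]
0.084 0.2 0 [-0.55  0.21  1.43 -0.    1.5   1.37]
0.084 0.2 3.14 [-0.55  0.21  1.43  0.    1.5  -1.77]
0.084 0.2 0.35 [-0.55  0.21  1.43 -0.    1.5   1.02]
```

View pics/ov.png

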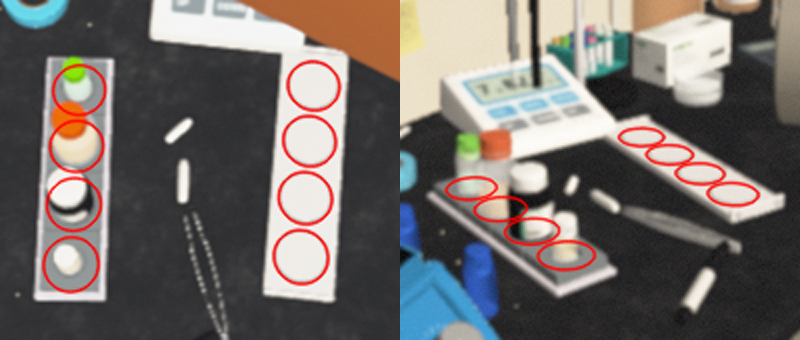

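The overlay matches the seats and all four rings in both views. The stand begins at x ≈ 0.64, so I'll place the small vial with the gripper turned. I'll retract the arm under the cord first, then move the small vial.

```bash
cat >> h.py <<'E'
ZT=.20
# name: rail x, grasp height above base, squeeze, place yaw
J={'small_vial':(-.084,.028,12,0.),'squat_jar':(-.028,.036,20,TY),'big_vial':(.028,.044,20,TY),'dropper_vial':(.084,.033,15,TY)}
def job(n):
    d,g,s,py=J[n]; a=pose(RC,RY,d); b=pose(TC,TY,-d); z=.011+g-.019
    robot.move_ptp([*a,ZT],[pi,0,RY])
    robot.move_linear([*a,z+.03],speed=.2); hit=robot.move_linear([*a,z],speed=.08,threshold=8)
    if hit: print('CONTACT',robot.current_position()); return False
    robot.gripper_close(s); o=robot.current_opening()
    robot.move_linear([*a,z+.02],speed=.06); robot.move_linear([*a,ZT],speed=.2)
    print(n,'opening mm',round(o*93,1),'now',round(robot.current_opening()*93,1),'F',robot.current_grasp_force(),robot.current_wrist_force(),robot.current_time_s())
    if robot.current_opening()*93<15: print('LOST'); return False
    robot.move_ptp([*b,ZT],[pi,0,py])
    robot.move_linear([*b,z+.03],speed=.2); hit=robot.move_linear([*b,z-.002],speed=.03,threshold=4)
    print('placed at',robot.current_position()[2]-z,hit)
    robot.hold(.2); robot.let_go(); robot.hold(.2)
    robot.move_linear([*b,z+.06],speed=.1); robot.move_linear([*b,ZT],speed=.2)
    print('t',robot.current_time_s()); return True
E
python3 - <<'E'
from h import *
robot.move_linear([.20,-.40,.16],speed=.2)
robot.move_ptp([.40,-.08,.2],[pi,0,RY])
print(job('small_vial'))
robot.move_ptp([.40,-.08,.2],[pi,0,RY])
c=cam('scene'); cv2.imwrite('pics/s2.png',cv2.resize(c['frame'][100:320,130:430],None,fx=2,fy=2))
E
```

```text
small_vial opening mm 21.7 now 22.2 F 11.984264412894845 [ 0.29314804 -0.02768332 -0.70555079] 8.975
placed at -0.0017088038420524365 False
t 15.3333
True
```

View pics/s2.png

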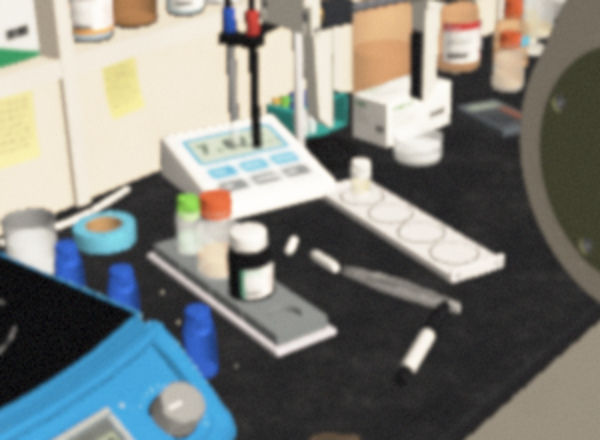

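The small vial stands upright in the farthest ring, at (360,175) in the crop. Now the other three.

```bash
python3 - <<'E'
from h import *
for n in ('squat_jar','big_vial','dropper_vial'):
    if not job(n): break
robot.move_ptp([.36,-.06,.25],[pi,0,RY])
F=[]
for n in ('scene','top'):
    c=cam(n); W=cloud(c); F.append(cv2.resize(c['frame'][120:300,200:400],None,fx=2,fy=2))
    P=W.reshape(-1,3); u=np.array([np.cos(TY),np.sin(TY)]); v=np.array([-u[1],u[0]])
    for k,(d,*_) in J.items():
        h=dict(small_vial=.05,squat_jar=.075,big_vial=.09,dropper_vial=.069)[k]
        r=(P[:,:2]-TC); x,y=r@u,r@v; m=(abs(x+d)<.028)&(abs(y)<.03)&(P[:,2]>h-.006)
        print(n,k,m.sum(),*( np.round([(x[m].max()+x[m].min())/2+d,(y[m].max()+y[m].min())/2,P[m,2].max()],4) if m.any() else ''))
cv2.imwrite('pics/s3.png',np.hstack(F)); print(robot.current_time_s())
E
```

```text
squat_jar opening mm 39.6 now 40.1 F 19.99510433524847 [-0.98068573  0.22146935 -1.273983  ] 20.5667
placed at -0.0017098141255849006 False
t 26.425
big_vial opening mm 44.4 now 44.0 F 19.9987123056394 [-0.26773421  0.24445819 -1.34481306] 30.8333
placed at -0.001722056446543871 False
t 36.5167
dropper_vial opening mm 26.0 now 25.9 F 14.98165644452456 [-0.08545161  0.77859865 -0.27570211] 41.3167
placed at -0.0017572032359682369 False
t 47.4833
scene small_vial 44 -0.0016 0.0015 0.0509
scene squat_jar 100 0.0034 0.0006 0.0753
scene big_vial 102 0.0039 -0.001 0.0912
scene dropper_vial 59 0.001 -0.0002 0.0693
top small_vial 0
top squat_jar 0
top big_vial 0
top dropper_vial 0
48.325
```

View pics/s3.png

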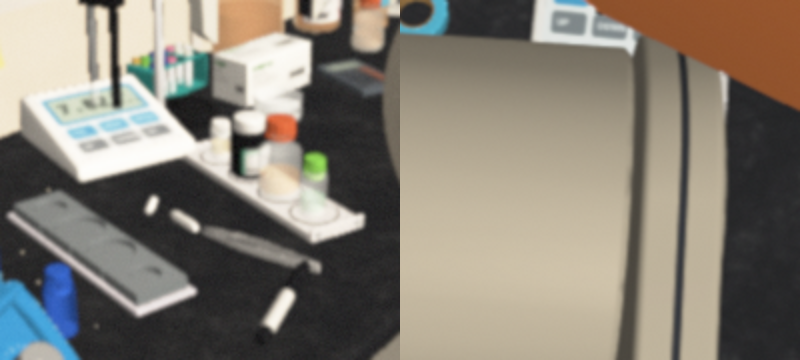

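All four stand upright on the tray. From far to near they are small (220,140), squat (250,145), big (282,155) and dropper (315,180), each within about 4 mm of its ring centre. The storage row is empty and the robot is clear.

```bash
python3 -c "
from h import *
print(robot.finish_job())"
```

```text
the job is handed in; nothing more can be done
None
```

The job is handed in at about 48 s: all four containers stand upright and released on the tray in reverse order, each about 4 mm or less from its ring centre in the scene camera (the arm blocked the top view); no verdict came back.

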